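# Reload the can crusher

## Task

Get the crusher ready for its next batch: first pull its lever all the way back towards you, then lay every empty can on its side in the crusher's cradles, one can to a cradle, lengthwise between the anvil and the ram. Once all the cans are lying there, push the lever fully over away from you so that the ram closes up behind them. Also put both flattened green cans into the round pockets of the wooden mould, flat and fully down (at any time), and leave the scoop, the jar and the spanner where they are.

Things in the scene. Friction and masses are not known exactly. Their poses are not given: they have to be found in the camera images.
- can_red: empty slim drinks can, red; rigid cylinder 53 mm in diameter, 98 mm long, 20 g; stands upright on the bench at the start. Origin at its centre, z along its axis towards the lid. May be absent (2 or 3 of the three cans are there)
- can_silver: empty slim drinks can, silver; rigid cylinder 53 mm in diameter, 98 mm long, 20 g; stands upright on the bench at the start. Origin at its centre, z along its axis towards the lid. May be absent (2 or 3 of the three cans are there)
- can_striped: empty slim drinks can, red with a silver band; rigid cylinder 53 mm in diameter, 98 mm long, 20 g; stands upright on the bench at the start. Origin at its centre, z along its axis towards the lid. May be absent (2 or 3 of the three cans are there)
- puck_a: flattened green can: a flat round disc 56 mm in diameter, 22 mm thick, 20 g, lying flat on the bench. Origin at its centre, z along its axis
- puck_b: flattened green can: a flat round disc 56 mm in diameter, 22 mm thick, 20 g, lying flat on the bench. Origin at its centre, z along its axis
- crusher: grey bench can crusher, fixed; base plate 12 mm thick. Origin on the bench under the middle cradle; x roughly away from the robot, along the cradles, y to the left along the row of three cradles. Each cradle is two steel V yokes 8 mm thick at x = -42 and +22 mm, arms up to 10 mm below the laid can's axis and 32 mm to each side, open between them down to the base plate
- anvil_face (a point): middle of the near face of the anvil, a steel bar across the far side of the cradles, top 55 mm above the bench; at crusher x = +51 mm, 50 mm above the bench
- ram_face (a point): middle of the front face of the ram, a red bar across the near side, top 48 mm above the bench; at crusher x = -71 mm with the lever fully back (joint 0) and -51 mm with it fully over (joint 0.9); it slides loosely lying cans along towards the anvil
- slot0 (a point): point on the axis of a properly laid can at the middle of the right (crusher y = -85 mm) cradle (crusher x = -10 mm), 50 mm above the bench; axes as the crusher's (can axis along x, either end first); cradles are 85 mm apart
- slot1 (a point): point on the axis of a properly laid can at the middle of the middle (y = 0) cradle (crusher x = -10 mm), 50 mm above the bench; axes as the crusher's (can axis along x, either end first); cradles are 85 mm apart
- slot2 (a point): point on the axis of a properly laid can at the middle of the left (y = +85 mm) cradle (crusher x = -10 mm), 50 mm above the bench; axes as the crusher's (can axis along x, either end first); cradles are 85 mm apart
- lever (a joint): angle of the crusher's hand lever about a level hinge along the crusher's y axis, rad: 0 = fully back (leaning 0.6 rad from upright towards the robot, ram open), 0.9 = fully over (leaning 0.3 rad away from the robot, ram closed); starts between 0.6 and 0.85, stays where it is left, about 3 N at the grip moves it
- lever_grip (a point): middle of the lever's black rubber grip, a level bar along the crusher's y axis, 24 mm in diameter, 75 mm long, sticking out to the left of a thin steel arm; 160 mm from the hinge (measured square to the bar), about 0.18 to 0.205 m above the bench; can be pushed from either side
- lever_pivot (a point): a fixed point on the lever's hinge line, 45 mm above the bench, at the lever's arm (crusher x = -20 mm, y = 175 mm); the grip's middle is 42 mm further along the crusher's y
- mould: dark wooden mould block fixed to the bench, 86 x 170 x 22 mm, two round pockets 59 mm wide and 9 mm deep in its top. Origin at the centre of its underside, y along its length
- mould_hole0 (a point): centre of the mouth of one pocket, on the block's top face 22 mm above the bench; a seated flattened can's centre is 2 mm above this point and its top stands 13 mm proud
- mould_hole1 (a point): the same for the other pocket, 84 mm from the first along the mould's y
- scoop: blue plastic scoop lying on the bench, about 200 x 70 x 45 mm; leave alone. Origin under it
- jar: amber jar with a yellow lid, 76 mm wide, 90 mm tall; leave alone. Origin at the centre of its underside
- spanner: steel spanner lying on the bench; leave alone. Origin under it
Things that resemble listed ones, but are neither listed nor needed, are in the scene too. Leave any blue or purple look-alike of the can_striped alone. What is shaped like the puck_a but orange is not meant.

How it is judged:
By the outcome, as a careful person would: the job done as asked, in the order asked, and still so for the second after the job is handed in, with the robot touching nothing.
Of can_red, can_silver, can_striped only 2 to 3 are there at a start; the rules pass over those that are not, and their reading is None.
At some moment in a run one of can_red, can_silver, can_striped, puck_a, puck_b may be knocked a few centimetres aside while the robot is not near it.
It also fails if it takes over 210 s, if anything falls off the work surface, if the arm or the gripper's body presses on something with over 40 N, if the wrist force passes 120 N, or if a joint passes its speed limit or range.

## Robot

A 7-joint arm with a two-finger parallel gripper is mounted at the origin on the work surface. World frame = base frame: x ahead of the robot, y to its left, z up, the work surface at z = 0. Lengths are in m, angles in rad, forces in N, time in s.
With the tool pointing down it reaches from about 0.35 to 0.9 m from the base axis. Payload 8.1 kg.
Tool frame: the origin (TCP) lies midway between the tips of the shut fingers; the grasp point (between the pads) lies behind it (arm.tcp_to_grasp is the z of the grasp point in the tool frame, in m); z points along the fingers, y is the line along which they close (so a half turn about z gives the same grasp; the last joint's range is limited). The gripper opens to 92 mm and grips with 3 to 60 N. Pads are 19 mm wide; open, the fingers measure 130 mm over their backs; the gripper's body (75 mm by 190 mm) begins 47 mm behind the grasp point.
Start: joints at [-0.103, 0.434, 0.025, 1.573, -0.012, 1.134, -0.075], TCP at [0.625, -0, 0.227] pointing down, gripper open.
Joint ranges: [-2.62, 2.62], [-0.44, 2.09], [-1.27, 1.32], [0.08, 2.57], [-1.32, 4.46], [0.12, 2], [-2.74, 2.74]. Speed limits (rad/s): [2.22, 2.22, 3.01, 3.01, 3.14, 3.14, 3.14].

## Interface

Orientations are given as a rotation vector (axis times angle).
In Python, from cell import readout, vision, arm gives the robot as it stands.
- The arm moves only by the tool carry_out, never from a script. Its argument "increments" is one flat list of numbers, 6 for each row, row after row: the shift along the world's x, y, z in mm, then the turn, a rotation vector about the world's x, y, z in rad. In form: [tx, ty, tz, wx, wy, wz, tx, ty, tz, wx, wy, wz, ...]. A call has 1 to 20 rows; each row shifts and turns the commanded pose from where the row before left it; what a row does not reach is not made up. A row lasts 1/8 s, in which the tool goes at most 62.5 mm and 10.7 degrees, less where a joint would pass 70% of its speed; a pose out of reach is approached as far as the arm can. A call with a gripper value outside its range is refused whole. "grip" is the closure, from 0 (fully open) to 1 (shut), set as the call begins (left out, the last holds). The fingers move at their own pace and stop on an object; "newtons" is the grip in N (left out, the last holds). Time passes only in rows, so rows that do not move let the fingers close. It gives the time, the measured TCP pose, the force, the opening and the grip force at its end, in the units of the state.
- readout.observe(): the state, without advancing time (a new reading comes with each control period).
- vision.get_image(name): name is "scene" or "side" or "wrist"; returns the picture (420x560x3 uint8, red, green, blue); there is no depth.
- vision.calibration(name): a dict with "fov_y" (degrees; the focal length in pixels is half the picture's height over the tangent of half this angle, whatever the lens; pixels are square), "cx", "cy" (the principal point, pixels), "k1" (the pictures are not rectified: a ray, as slopes to the right and down, at radius r is drawn at 1 + k1 r^2 times it, then the intrinsics apply), "pose" (4x4, takes a point from camera to world coordinates). Camera axes: x right, y up, looking along -z (the intrinsics and any distortion apply to the point x, -y, -z); pixel columns grow to the right and rows downward; lengths in m; the calibration is good to about 2 mm. A picture is of the moment at which its call begins: read the wrist's pose just before it. calibration takes no time and is no camera call; for the wrist camera it gives the pose at the moment of the call.
- arm.sign_off(): hands the job in; it is judged then, once.
The state is a dict: "clock": time; "joints": joint angles; "dq": joint speeds; "joint_efforts": joint torques, N m; "position": TCP position; "ee_rot": TCP orientation; "force": force on the tool from outside, world axes, zero at the start; "ft_torque": the same for the moment, N m; "width": opening from 0.0 (shut) to 1.0 (fully open); "gripper_force": force on a finger pad.
Only numpy, scipy, OpenCV 4.12 (cv2) and the standard library are available. Lean on these libraries where they do the work, as an engineer would, in place of code of your own. Each camera call takes 0.05 s, during which the arm holds its last target. There are 200 camera calls.

## Working session

There is one attempt and no reset: what is moved stays moved. The work goes in short steps, Python scripts to look and compute and a tool call to move; the robot and the scene stay as the last step left them, time stands still between calls to the robot, and variables do not carry over. Pictures are saved under pics/ and viewed, at most 14 in all, crops included, and the job is handed in when it is done.

Besides the shell and the picture viewer there is one more tool, called after "Call:" as name(argument=value, ...), one argument or row to a line, values as JSON. carry_out: Moves the arm, as the interface text tells. Its arguments: {"type":"object","properties":{"increments":{"type":"array","items":{"type":"number"}},"grip":{"type":"number"},"newtons":{"type":"number"}},"required":["increments"]}

```bash
ls; mkdir -p pics; cat > h.py <<'E'
import numpy as np, cv2
from cell import readout, vision, arm
def cam(n):
    c=vision.calibration(n); f=210/np.tan(np.radians(c["fov_y"])/2); return c,f
def grab(n,name):
    c=vision.calibration(n); im=vision.get_image(n); cv2.imwrite(f"pics/{name}.png",im[:,:,::-1]); 
    np.save(f"pics/{name}.npy",{"c":c},allow_pickle=True); return im,c
def load(name): return np.load(f"pics/{name}.npy",allow_pickle=True).item()["c"]
def ray(c,u,v):
    f=210/np.tan(np.radians(c["fov_y"])/2)
    d=np.array([(u-c["cx"])/f,(v-c["cy"])/f]); s=d.copy()
    for _ in range(20): s=d/(1+c["k1"]*(s@s))
    P=np.array(c["pose"]); return P[:3,3],P[:3,:3]@np.array([s[0],-s[1],-1])
def at(c,u,v,z):
    o,d=ray(c,u,v); return o+d*(z-o[2])/d[2]
def proj(c,p):
    f=210/np.tan(np.radians(c["fov_y"])/2); P=np.array(c["pose"])
    q=P[:3,:3].T@(np.array(p)-P[:3,3]); s=np.array([q[0],-q[1]])/-q[2]; s=s*(1+c["k1"]*(s@s))
    return s*f+[c["cx"],c["cy"]]
E
python3 - <<'E'
from h import *
for n in ["scene","side","wrist"]:
    im,c=grab(n,n+"0"); print(n,{k:np.round(v,3).tolist() for k,v in c.items()})
s=readout.observe(); print({k:np.round(v,3).tolist() for k,v in s.items()}); print(arm.tcp_to_grasp)
E
```

```text
pics
scene {'fov_y': 52.541, 'cx': 282.266, 'cy': 205.995, 'k1': -0.096, 'pose': [[0.581, -0.56, 0.591, 1.284], [0.814, 0.408, -0.414, -0.471], [-0.009, 0.722, 0.692, 0.911], [0.0, 0.0, 0.0, 1.0]]}
side {'fov_y': 45.317, 'cx': 279.754, 'cy': 207.368, 'k1': -0.156, 'pose': [[0.966, 0.208, -0.155, 0.428], [-0.259, 0.742, -0.618, -0.727], [-0.013, 0.637, 0.771, 1.02], [0.0, 0.0, 0.0, 1.0]]}
wrist {'fov_y': 58.867, 'cx': 285.739, 'cy': 203.152, 'k1': 0.019, 'pose': [[1.0, -0.001, -0.0, 0.626], [0.001, 0.961, 0.277, 0.076], [0.0, -0.277, 0.961, 0.385], [0.0, 0.0, 0.0, 1.0]]}
{'clock': 0.15, 'joints': [-0.103, 0.435, 0.025, 1.574, -0.012, 1.134, -0.075], 'dq': [0.002, -0.002, -0.003, -0.004, -0.001, -0.001, 0.0], 'joint_efforts': [0.001, -66.826, 0.986, -31.47, -0.06, 0.039, 0.0], 'position': [0.625, -0.0, 0.226], 'ee_rot': [-2.221, -2.221, 0.001], 'force': [0.684, 0.114, 0.64], 'ft_torque': [0.067, 0.02, 0.004], 'gripper_force': 0.0, 'width': 1.001}
-0.0188
```

View pics/scene0.png

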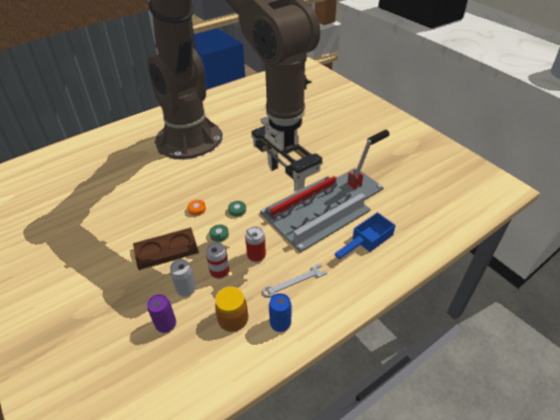

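View pics/side0.png

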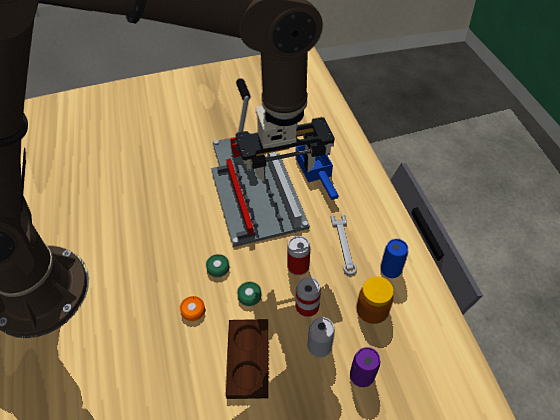

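Scene: red can (256,243), striped (217,259), silver (182,278), green pucks (237,208) and (219,233), mould (166,248), crusher (320,210), lever grip (379,137). Look-alikes: blue can (280,312), purple can (161,313), orange disc (197,206), jar (232,308). Side: red (298,255), striped (307,297), silver (320,337), pucks (217,265),(249,293), mould (248,358), lever grip (243,88).

```bash
python3 - <<'E'
import cv2
im=cv2.imread("pics/side0.png"); a=cv2.resize(im[70:400,170:420],None,fx=2.4,fy=1.8*1.0,interpolation=cv2.INTER_CUBIC)
a=cv2.resize(im[75:275,190:350],None,fx=3,fy=3,interpolation=cv2.INTER_CUBIC); b=cv2.resize(im[240:400,190:350],None,fx=3,fy=3,interpolation=cv2.INTER_CUBIC)
cv2.imwrite("pics/sA.png",a); cv2.imwrite("pics/sB.png",b)
im=cv2.imread("pics/scene0.png"); c=cv2.resize(im[120:320,130:396],None,fx=3,fy=3,interpolation=cv2.INTER_CUBIC);cv2.imwrite("pics/cA.png",c)
E
```

```text
(no output)
```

View pics/cA.png

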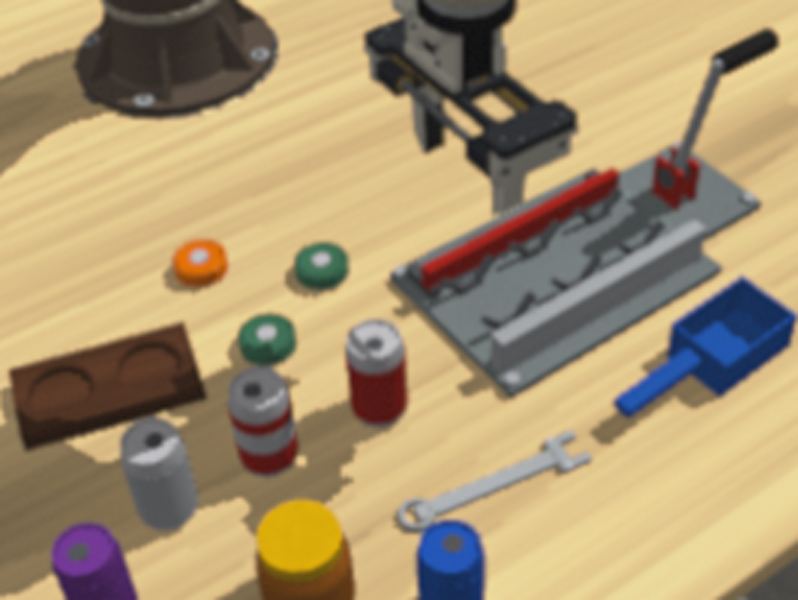

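View pics/sB.png

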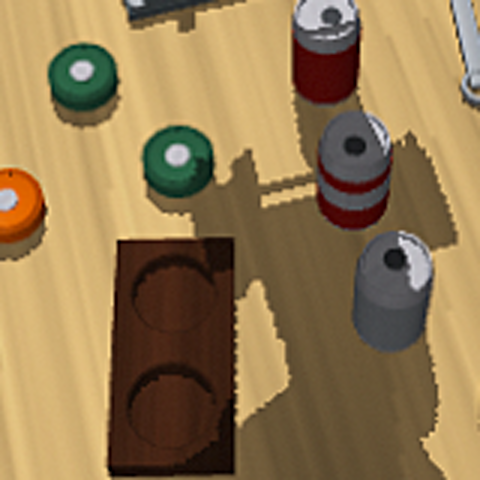

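View pics/sA.png

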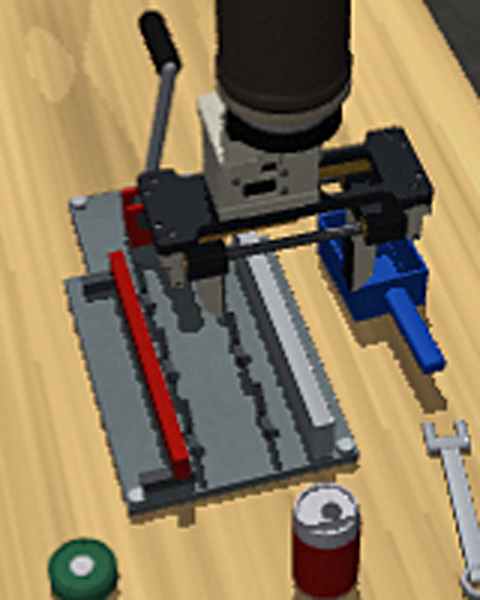

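```bash
cat > m.py <<'E'
from h import *
S=load("scene0"); D=load("side0")
A=lambda p:(p[0]/3+130,p[1]/3+120); B=lambda p:(p[0]/3+190,p[1]/3+240); C=lambda p:(p[0]/3+190,p[1]/3+75)
def tri(p,q):
    o1,d1=ray(S,*p); o2,d2=ray(D,*q); M=np.stack([d1,-d2],1); t=np.linalg.lstsq(M,o2-o1,rcond=None)[0]
    a,b=o1+t[0]*d1,o2+t[1]*d2; return (a+b)/2,np.linalg.norm(a-b)
L=[("red",(376,342),(327,12),.098,B),("strp",(261,388),(355,135),.098,B),("silv",(158,440),(394,255),.098,B),
("p1",(321,260),(82,72),.022,B),("p2",(267,333),(177,155),.022,B),("h0",(62,388),(172,405),.022,B),("h1",(152,362),(172,293),.022,B),
("anvR",(492,335),(308,425),.055,C),("anvL",(695,225),(237,238),.055,C),("ramR",(430,265),(182,465),.048,C),("ramL",(612,176),(117,255),.048,C),
("bNR",(393,275),(130,510),.012,C),("bFR",(515,388),(355,460),.012,C),("bNL",(668,148),(70,200),.012,C),("gripin",(725,62),(168,62),.2,C),("gripout",(768,40),(152,22),.2,C)]
for n,a,b,z,T in L:
    x,e=tri(A(a),T(b)); print(n,np.round(x*1e3),round(e*1e3,1),"sc",np.round(at(S,*A(a),z)[:2]*1e3),"sd",np.round(at(D,*T(b),z)[:2]*1e3))
E
python3 m.py
```

```text
red [ 629. -100.   93.] 0.9 sc [ 633. -102.] sd [ 628. -102.]
strp [ 618. -208.   94.] 0.2 sc [ 621. -209.] sd [ 617. -210.]
silv [ 616. -303.   93.] 0.7 sc [ 620. -304.] sd [ 615. -306.]
p1 [442. -51.  17.] 1.7 sc [446. -52.] sd [442. -55.]
p2 [ 498. -145.   17.] 1.1 sc [ 502. -146.] sd [ 498. -148.]
h0 [ 449. -336.   19.] 4.2 sc [ 451. -335.] sd [ 450. -340.]
h1 [ 468. -253.   18.] 4.7 sc [ 471. -252.] sd [ 469. -258.]
anvR [647.  14.  47.] 3.1 sc [654.   8.] sd [645.  10.]
anvL [647. 263.  39.] 15.9 sc [654. 260.] sd [643. 236.]
ramR [538.  14.  42.] 12.0 sc [539.  18.] sd [538.   3.]
ramL [535. 255.  42.] 3.6 sc [541. 248.] sd [534. 252.]
bNR [491.   4.   3.] 1.9 sc [498.   0.] sd [490.  -4.]
bFR [685.   8.   3.] 10.1 sc [688.   9.] sd [683.  -4.]
bNL [508. 365.  14.] 10.5 sc [510. 361.] sd [508. 376.]
gripin [607. 321. 200.] 0.2 sc [606. 321.] sd [607. 321.]
gripout [605. 381. 201.] 0.1 sc [604. 382.] sd [605. 382.]
```

```bash
python3 - <<'E'
from h import *
print([a for a in dir(arm) if a[0]!='_'],[a for a in dir(readout) if a[0]!='_'])
S=load("scene0")
for n,u,v,z in [("jar",232,299,.09),("blue",280,301,.098),("purple",159,303,.098),("orange",196,205,.022),("spanL",266,290,0),("spanR",325,270,0),("scoopend",338,255,.02)]:
    print(n,np.round(at(S,u,v,z)*1e3))
E
```

```text
['PlanningError', 'sign_off', 'tcp_to_grasp'] ['observe']
jar [ 765. -252.   90.]
blue [ 837. -169.   98.]
purple [ 683. -395.   98.]
orange [ 366. -150.   22.]
spanL [ 735. -142.    0.]
spanR [774.  22.   0.]
scoopend [767.  72.  20.]
```

Call:
carry_out(
  increments=[0, 0, 53, 0, 0, 0, -3, 50, 0, 0, 0, 0, -3, 50, 0, 0, 0, 0, -3, 50, 0, 0, 0, 0, -3, 50, 0, 0, 0, 0, -3, 50, 0, 0, 0, 0, -3, 50, 0, 0, 0, 0, -1, 52, 0, 0, 0, 0, 0, 0, 0, 0, 0, 0, 0, 0, 0, 0, 0, 0, 0, 0, -30, 0, 0, 0, 0, 0, -30, 0, 0, 0, 0, 0, -35, 0, 0, 0, 0, 0, 0, 0, 0, 0],
  grip=0.55,
)

```text
clock: 1.9
position: [0.6052, 0.3489, 0.1822]
ee_rot: [-2.224, -2.219, 0.009]
force: [-0.3, 0.3, 0.6]
width: 0.452
gripper_force: 0.0
```

Lever straddled freely (no contact force). Pull it back.

Call:
carry_out(
  increments=[-12, 0, 0, 0, 0, 0, -12, 0, 0, 0, 0, 0, -12, 0, 0, 0, 0, 0, -12, 0, 0, 0, 0, 0, -12, 0, 0, 0, 0, 0, -12, 0, -2, 0, 0, 0, -12, 0, -3, 0, 0, 0, -12, 0, -4, 0, 0, 0, -12, 0, -4, 0, 0, 0, -10, 0, -4, 0, 0, 0, -5, 0, -3, 0, 0, 0, -3, 0, 0, 0, 0, 0, 0, 0, 0, 0, 0, 0, 0, 0, 0, 0, 0, 0],
)

```text
clock: 3.65
position: [0.4797, 0.3521, 0.1647]
ee_rot: [-2.221, -2.221, 0.001]
force: [0.7, -0.1, -0.3]
width: 0.45
gripper_force: 0.0
```

```bash
python3 - <<'E'
from h import *
s=readout.observe(); print({k:np.round(v,3).tolist() for k,v in s.items()})
grab("side","side1"); grab("scene","scene1")
a=cv2.imread("pics/side1.png")[75:275,190:350];b=cv2.imread("pics/scene1.png")[120:270,250:400]
cv2.imwrite("pics/l1.png",np.hstack([cv2.resize(a,(440,550),interpolation=2),cv2.resize(b,(360,550)[:1]+(360,),interpolation=2) if 0 else cv2.copyMakeBorder(cv2.resize(b,(360,360),interpolation=2),0,190,0,0,0)]))
E
```

```text
{'clock': 3.65, 'joints': [-0.668, 0.447, -0.077, 1.72, 0.039, 0.977, -0.759], 'dq': [0.002, 0.002, -0.002, -0.001, 0.0, -0.002, -0.001], 'joint_efforts': [0.019, -65.067, -0.465, -28.764, -0.045, -0.027, -0.002], 'position': [0.48, 0.352, 0.165], 'ee_rot': [-2.221, -2.221, 0.001], 'force': [0.661, -0.12, -0.314], 'ft_torque': [0.023, -0.002, 0.06], 'gripper_force': 0.0, 'width': 0.45}
```

View pics/l1.png

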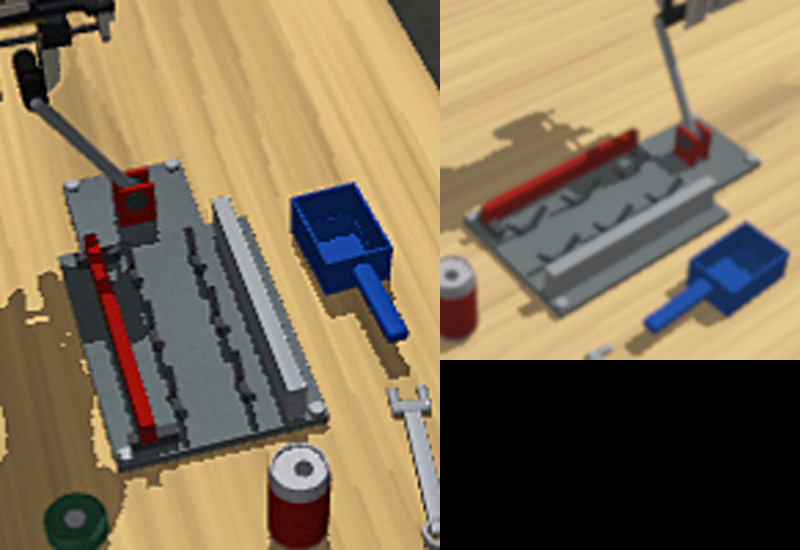

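Crusher with lever now leaning toward the robot, ram retracted. Push further to be sure of the stop.

Call:
carry_out(
  increments=[-4, 0, -1, 0, 0, 0, 0, 0, 0, 0, 0, 0, -3, 0, -1, 0, 0, 0, 0, 0, 0, 0, 0, 0],
)

```text
clock: 4.25
position: [0.4728, 0.3518, 0.1626]
ee_rot: [2.221, 2.221, -0.001]
force: [2.3, -0.6, -1.7]
width: 0.449
gripper_force: 1.2
```

Call:
carry_out(
  increments=[-4, 0, -1, 0, 0, 0, 0, 0, 0, 0, 0, 0, -3, 0, 0, 0, 0, 0, 0, 0, 0, 0, 0, 0],
)

```text
clock: 4.75
position: [0.4722, 0.3519, 0.1625]
ee_rot: [2.221, 2.214, 0.014]
force: [23.8, 2.7, -12.9]
width: 0.449
gripper_force: 11.8
```

Call:
carry_out(
  increments=[11, 0, 1, 0, 0, 0, 4, 0, 0, 0, 0, 0, 0, 0, 50, 0, 0, 0, 0, 0, 50, 0, 0, 0, 0, 0, 50, 0, 0, 0, 25, -45, 10, 0, 0, 0, 25, -45, 0, 0, 0, 0, 25, -45, 0, 0, 0, 0, 25, -45, 0, 0, 0, 0, 15, -42, 0, 0, 0, 0, 0, 0, 0, 0, 0, 0, 0, 0, 0, 0, 0, 0],
)

```text
clock: 6.25
position: [0.5953, 0.131, 0.3226]
ee_rot: [-2.22, -2.221, 0.0]
force: [-0.0, 1.9, -0.2]
width: 0.448
gripper_force: 0.0
```

```bash
python3 - <<'E'
from h import *
s=readout.observe(); print({k:np.round(v,3).tolist() for k,v in s.items() if k in("joints","position","ee_rot")})
im,c=grab("wrist","w1"); cv2.imwrite("pics/w1b.png",cv2.resize(im[:,:,::-1],(800,600),interpolation=2))
E
```

```text
{'joints': [-0.324, 0.351, 0.029, 1.463, -0.012, 1.329, -0.293], 'position': [0.595, 0.131, 0.323], 'ee_rot': [-2.22, -2.221, 0.0]}
```

View pics/w1b.png

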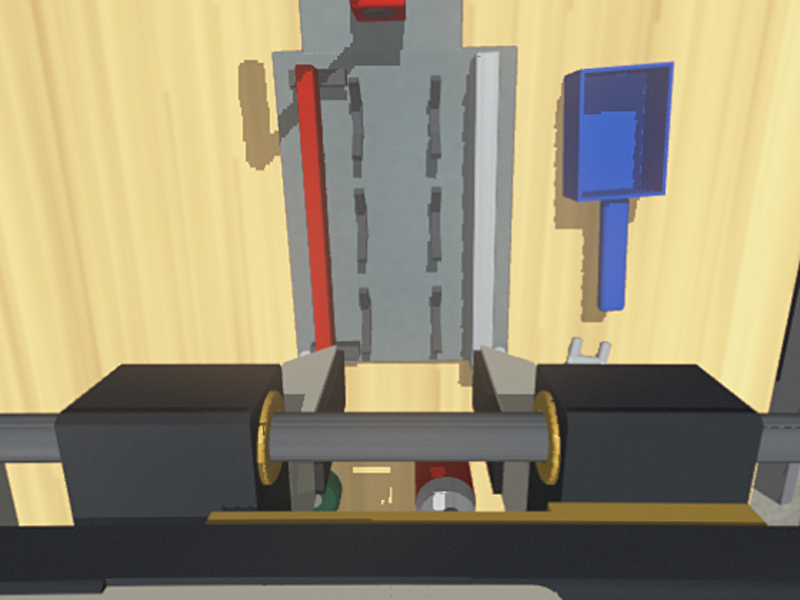

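```bash
python3 - <<'E'
from h import *
c=load("w1"); k=1/1.42857
g=lambda u,v,z:np.round(at(c,u*k,v*k,z)[:2]*1e3).tolist()
for n,a,z in [("near",[(353,80),(359,176),(360,190),(363,271),(364,289),(366,360)],.040),("far",[(436,78),(433,176),(436,188),(432,271),(437,288),(434,358)],.040),("anvil",[(476,55),(474,355)],.055),("ram",[(316,66),(331,345)],.048),("plate",[(273,52),(517,46),(300,358),(509,358)],.012),("red?",[(445,497)],.098)]:
    print(n,[g(u,v,z) for u,v in a])
E
```

```text
near [[554.0, 249.0], [557.0, 177.0], [557.0, 165.0], [558.0, 97.0], [559.0, 81.0], [559.0, 15.0]]
far [[618.0, 251.0], [617.0, 177.0], [619.0, 167.0], [617.0, 97.0], [622.0, 82.0], [620.0, 17.0]]
anvil [[647.0, 265.0], [654.0, 26.0]]
ram [[527.0, 258.0], [530.0, 32.0]]
plate [[487.0, 273.0], [684.0, 277.0], [494.0, 5.0], [693.0, 5.0]]
red? [[628.0, -84.0]]
```

Call:
carry_out(
  increments=[17, -45, 0, 0, 0, 0, 17, -45, 0, 0, 0, 0, 0, -41, 0, 0, 0, 0, 0, 0, 0, -0.15, 0, 0, 0, 0, 0, -0.15, 0, 0, 0, 0, 0, -0.15, 0, 0, 0, 0, 0, -0.15, 0, 0, 0, 0, 0, -0.15, 0, 0, 0, 0, 0, -0.15, 0, 0, 0, 0, 0, 0, 0, 0, 0, 0, 0, 0, 0, 0],
  grip=0.15,
)

```text
clock: 7.68
position: [0.6301, -0.0009, 0.3233]
ee_rot: [1.686, 1.685, -0.81]
force: [-0.1, -0.7, -0.1]
width: 0.849
gripper_force: 0.0
```

```bash
cat > st.py <<'E'
from h import *
from scipy.spatial.transform import Rotation as R
s=readout.observe(); print({k:np.round(v,3).tolist() for k,v in s.items() if k in("joints","position","ee_rot","force","width","clock")}); print(np.round(R.from_rotvec(s["ee_rot"]).as_matrix(),3).tolist())
E
python3 st.py
```

```text
{'clock': 7.675, 'joints': [-0.644, 0.582, 0.225, 1.453, 0.669, 1.571, -0.59], 'position': [0.63, -0.001, 0.323], 'ee_rot': [1.686, 1.685, -0.81], 'force': [-0.068, -0.734, -0.096], 'width': 0.849}
[[0.001, 1.0, 0.001], [0.624, -0.0, -0.782], [-0.782, 0.001, -0.624]]
```

Call:
carry_out(
  increments=[0, -10, -30, -0.15, 0, 0, 0, -10, -45, 0, 0, 0, 0, -10, -45, 0, 0, 0, 0, -8, -45, 0, 0, 0, 0, 0, -40, 0, 0, 0, 0, 0, -30, 0, 0, 0, 0, 0, 0, 0, 0, 0, 0, 0, 0, 0, 0, 0],
)

```text
clock: 8.68
position: [0.631, -0.0397, 0.0898]
ee_rot: [1.585, 1.579, -0.913]
force: [0.4, 0.4, -0.3]
width: 0.85
gripper_force: 0.0
```

```bash
python3 st.py; python3 - <<'E'
from h import *
im,c=grab("wrist","w2"); cv2.imwrite("pics/w2b.png",cv2.resize(im[:,:,::-1],(800,600),interpolation=2))
E
```

```text
{'clock': 8.675, 'joints': [-0.639, 0.91, 0.231, 1.627, 0.756, 1.294, -0.928], 'position': [0.631, -0.04, 0.09], 'ee_rot': [1.585, 1.579, -0.913], 'force': [0.409, 0.431, -0.271], 'width': 0.85}
[[0.003, 1.0, -0.0], [0.499, -0.002, -0.867], [-0.867, 0.003, -0.499]]
```

View pics/w2b.png

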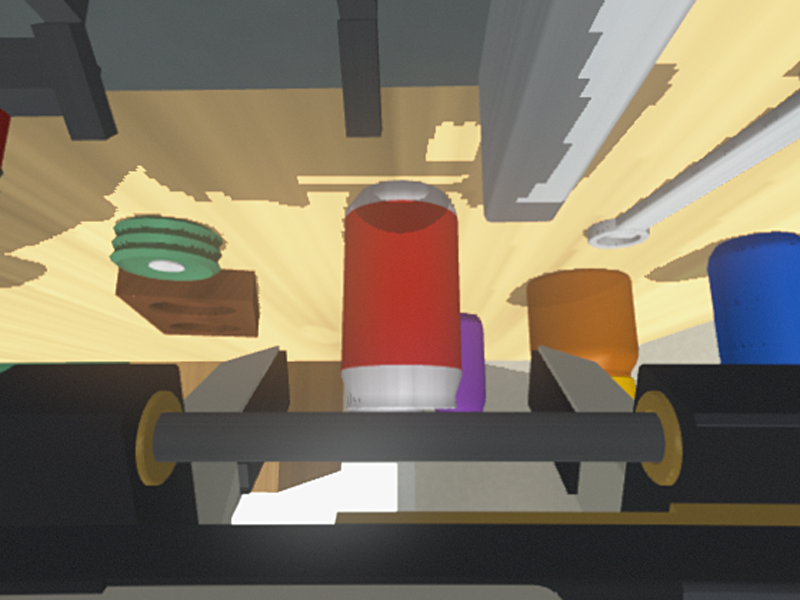

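```bash
python3 - <<'E'
from h import *
c=load("w2"); k=1/1.42857
print(at(c,402*k,182*k,0), at(c,343*k,215*k,0.006),at(c,459*k,215*k,.006), c["pose"][:3,3])
E
```

```text
[ 6.29756020e-01 -8.47834578e-02 -1.38777878e-17] [ 0.60050622 -0.10886614  0.006     ] [ 0.65747186 -0.1095542   0.006     ] [0.63231407 0.13569614 0.10433022]
```

Call:
carry_out(
  increments=[-2, -20, -12, 0, 0, 0, 0, -20, -12, 0, 0, 0, 0, -20, -12, 0, 0, 0, 0, -20, -13, 0, 0, 0, 0, 0, 0, 0, 0, 0, 0, 0, 0, 0, 0, 0],
)

```text
clock: 9.48
position: [0.6289, -0.1179, 0.0398]
ee_rot: [1.582, 1.581, -0.913]
force: [-0.1, -0.5, 0.4]
width: 0.853
gripper_force: 0.0
```

Call:
carry_out(
  increments=[0, 0, 0, 0, 0, 0, 0, 0, 0, 0, 0, 0, 0, 0, 0, 0, 0, 0, 0, 0, 0, 0, 0, 0, 0, 0, 0, 0, 0, 0, 0, 0, 0, 0, 0, 0],
  grip=0.6,
  newtons=12,
)

```text
clock: 10.22
position: [0.6281, -0.119, 0.0388]
ee_rot: [1.581, 1.581, -0.916]
force: [-0.2, 0.7, 2.2]
width: 0.575
gripper_force: 12.0
```

Call:
carry_out(
  increments=[0, 0, 50, 0, 0, 0, 0, 0, 50, 0, 0, 0, 0, 0, 50, 0, 0, 0, 0, 0, 50, 0, 0, 0, 0, 0, 0, 0.1745, 0, 0, 0, 0, 0, 0.1745, 0, 0, 0, 0, 0, 0.1745, 0, 0, 0, 0, 0, 0.1745, 0, 0, 0, 0, 0, 0.1745, 0, 0, 0, 0, 0, 0.1745, 0, 0, -5, 18, 0, 0, 0, 0.1745, -5, 18, 0, 0, 0, 0.1745, -5, 18, 0, 0, 0, 0.1745, -5, 18, 0, 0, 0, 0.1745, -5, 18, 0, 0, 0, 0.1745, -5, 19, 0, 0, 0, 0.1745, -5, 19, 0, 0, 0, 0.1745, -5, 19, 0, 0, 0, 0.1745, -6, 19, 0, 0, 0, 0.1745],
)

```text
clock: 12.6
position: [0.5815, 0.0472, 0.2385]
ee_rot: [-0.008, 3.139, -0.001]
force: [-0.4, 0.6, -0.2]
width: 0.575
gripper_force: 12.0
```

Call:
carry_out(
  increments=[0, 0, -33, 0, 0.1745, 0, 0, 0, -33, 0, 0.1745, 0, 0, 0, -33, 0, 0.1745, 0, 0, 0, 0, 0, 0, 0, 0, 0, 0, 0, 0, 0],
)

```text
clock: 13.22
position: [0.5823, 0.0472, 0.1404]
ee_rot: [-0.0, -2.623, -0.0]
force: [0.6, 0.1, 0.9]
width: 0.573
gripper_force: 12.0
```

```bash
python3 st.py; python3 - <<'E'
from h import *
grab("scene","s2"); grab("side","d2")
a=cv2.imread("pics/side1.png"); a=cv2.imread("pics/d2.png")[75:395,180:400];b=cv2.imread("pics/s2.png")[120:320,120:396]
x=cv2.resize(a,(396,576),interpolation=2); y=cv2.resize(b,(400,290),interpolation=2); y=cv2.copyMakeBorder(y,0,286,0,0,0)
cv2.imwrite("pics/p2.png",np.hstack([x,y]))
E
```

```text
{'clock': 13.225, 'joints': [0.041, 0.803, -0.326, 1.278, 0.109, 1.599, 1.295], 'position': [0.582, 0.047, 0.14], 'ee_rot': [-0.0, -2.623, -0.0], 'force': [0.578, 0.127, 0.893], 'width': 0.573}
[[-0.869, 0.0, -0.495], [0.0, 1.0, 0.0], [0.495, 0.0, -0.869]]
```

View pics/p2.png

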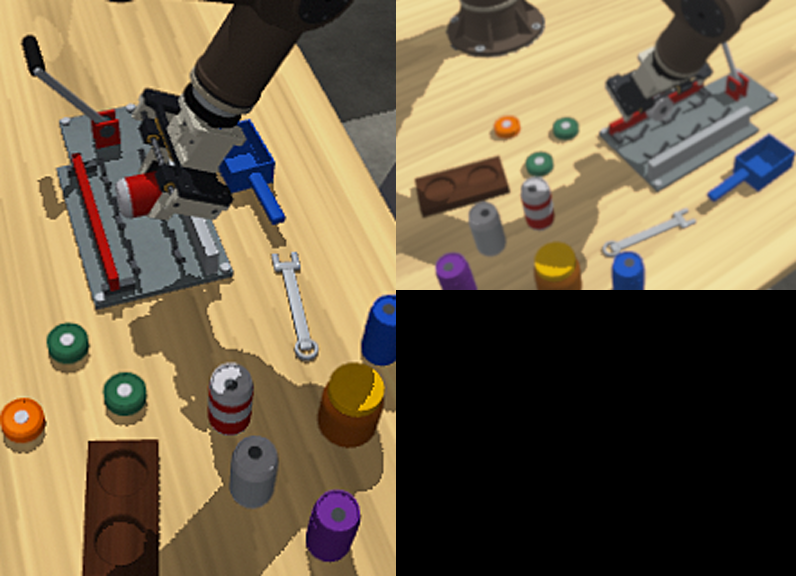

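Call:
carry_out(
  increments=[0, 0, -30, 0, 0, 0.024, 0, 0, -30, 0, 0, 0, 0, 0, -22, 0, 0, 0, 0, 0, -12, 0, 0, 0, 0, 0, -8, 0, 0, 0, 0, 0, 0, 0, 0, 0, 0, 0, 0, 0, 0, 0],
)

```text
clock: 14.2
position: [0.5824, 0.0471, 0.0383]
ee_rot: [0.031, -2.622, 0.008]
force: [0.0, 0.0, -1.2]
width: 0.576
gripper_force: 12.0
```

Call:
carry_out(
  increments=[0, 0, -3, 0, 0, 0, 0, 0, 0, 0, 0, 0],
)

```text
clock: 14.45
position: [0.5825, 0.0481, 0.0355]
ee_rot: [0.032, -2.622, 0.006]
force: [1.2, 2.6, 4.5]
width: 0.572
gripper_force: 12.0
```

Call:
carry_out(
  increments=[0, 0, 0, 0, 0, 0, 0, 0, 0, 0, 0, 0, 0, 0, 0, 0, 0, 0, 0, 0, 0, 0, 0, 0, 17, 0, 30, 0, 0, 0, 29, 0, 50, 0, 0, 0, 0, 0, 50, 0, -0.15, 0, 0, 0, 50, 0, -0.15, 0, 0, 0, 20, 0, -0.15, 0, 0, 0, 0, 0, -0.074, 0],
  grip=0.3,
)

```text
clock: 15.7
position: [0.6284, 0.0475, 0.2384]
ee_rot: [-0.033, 3.129, -0.018]
force: [-0.8, -0.6, -0.5]
width: 0.697
gripper_force: 0.0
```

```bash
python3 st.py; python3 - <<'E'
from h import *
grab("wrist","w3"); grab("side","d3"); grab("scene","s3")
x=cv2.imread("pics/w3.png"); a=cv2.imread("pics/d3.png")[75:395,180:400]
cv2.imwrite("pics/p3.png",np.hstack([cv2.resize(x,(480,360),interpolation=2),cv2.resize(a,(248,360),interpolation=2)]))
E
```

```text
{'clock': 15.7, 'joints': [0.076, 0.458, -0.362, 1.53, 0.186, 1.177, 1.27], 'position': [0.628, 0.048, 0.238], 'ee_rot': [-0.033, 3.129, -0.018], 'force': [-0.83, -0.578, -0.47], 'width': 0.697}
[[-1.0, -0.021, 0.012], [-0.021, 1.0, -0.012], [-0.012, -0.012, -1.0]]
```

View pics/p3.png

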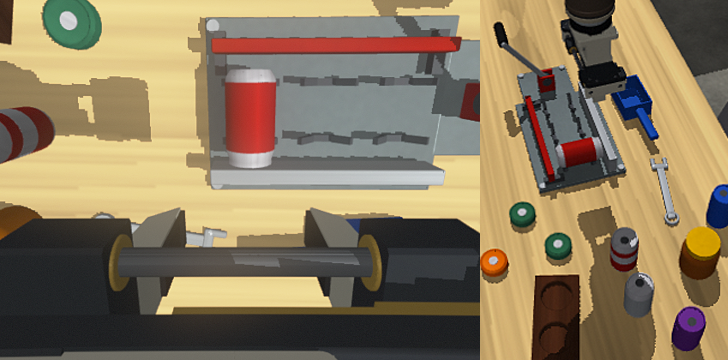

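Call:
carry_out(
  increments=[-1, -21, 0, 0, 0, -0.177, -1, -21, 0, 0, 0, -0.177, -1, -21, 0, 0, 0, -0.177, -1, -21, 0, 0, 0, -0.177, -1, -21, 0, 0, 0, -0.177, -1, -21, 0, 0, 0, -0.177, -1, -21, 0, 0, 0, -0.177, -1, -21, 0, 0, 0, -0.177, -2, -22, 0, 0, 0, -0.177, 0, 0, 0, -0.1745, 0, 0, 0, 0, 0, -0.1745, 0, 0, 0, 0, 0, -0.1745, 0, 0, 0, 0, 0, -0.1745, 0, 0, 0, 0, 0, -0.1745, 0, 0, 0, 0, 0, -0.1745, 0, 0, 0, 0, -20, -0.1745, 0, 0, 0, 0, -50, 0, 0, 0, 0, 0, -50, 0, 0, 0, 0, 0, -40, 0, 0, 0, 0, 0, 0, 0, 0, 0],
  grip=0.15,
)

```text
clock: 18.35
position: [0.6172, -0.1428, 0.0716]
ee_rot: [1.464, 1.456, -1.042]
force: [0.8, -0.5, 2.0]
width: 0.851
gripper_force: 0.0
```

```bash
python3 st.py; cat > det.py <<'E'
from h import *
import sys
def blobs(n,img=None):
    im=vision.get_image(n) if img is None else img
    c=vision.calibration(n); h=cv2.cvtColor(im,cv2.COLOR_RGB2HSV); H,Sa,V=[h[:,:,i].astype(int) for i in range(3)]
    out={}
    for nm,m,z in [("green",(H>60)&(H<95)&(Sa>80)&(V>40),.014),("red",((H<5)|(H>172))&(Sa>120)&(V>60),.04),("silver",(Sa<45)&(V>60),.05)]:
        k,l,st,ce=cv2.connectedComponentsWithStats(m.astype(np.uint8))
        out[nm]=[(int(st[i,4]),np.round(ce[i]).tolist(),np.round(at(c,*ce[i],z)[:2]*1e3).tolist()) for i in range(1,k) if st[i,4]>60 and at(c,*ce[i],z)[0]<.9 and at(c,*ce[i],z)[1]<0.3]
    return out
if __name__=="__main__":
    for n in ["scene","side"]:
        a=blobs(n,cv2.imread(f"pics/{n}0.png")[:,:,::-1].copy()); b=blobs(n)
        for k in a: print(n,k,"\n  0",a[k],"\n  1",b[k])
E
python3 det.py; python3 - <<'E'
from h import *
im,c=grab("wrist","w4"); h=cv2.cvtColor(im,cv2.COLOR_RGB2HSV).astype(int); m=((h[:,:,0]<5)|(h[:,:,0]>172))&(h[:,:,1]>120)&(h[:,:,2]>60)
k,l,st,ce=cv2.connectedComponentsWithStats(m.astype(np.uint8))
for i in range(1,k):
    if st[i,4]>200: print(st[i],np.round(ce[i]))
E
```

```text
{'clock': 18.35, 'joints': [-0.604, 1.015, 0.316, 1.72, 0.884, 1.236, -1.03], 'position': [0.617, -0.143, 0.072], 'ee_rot': [1.464, 1.456, -1.042], 'force': [0.759, -0.468, 1.964], 'width': 0.851}
[[-0.004, 1.0, -0.014], [0.336, -0.012, -0.942], [-0.942, -0.008, -0.336]]
scene green 
  0 [(132, [237.0, 209.0], [446.0, -54.0]), (167, [219.0, 233.0], [502.0, -149.0])] 
  1 [(89, [235.0, 210.0], [447.0, -62.0]), (174, [218.0, 233.0], [501.0, -148.0])]
scene red 
  0 [(546, [302.0, 196.0], [539.0, 124.0]), (257, [256.0, 251.0], [640.0, -110.0]), (96, [220.0, 273.0], [646.0, -224.0])] 
  1 [(90, [355.0, 183.0], [588.0, 295.0]), (95, [219.0, 273.0], [647.0, -224.0])]
scene silver 
  0 [(341, [150.0, 32.0], [-976.0, 256.0]), (8435, [81.0, 78.0], [-662.0, -206.0]), (425, [14.0, 127.0], [-424.0, -544.0]), (612, [277.0, 129.0], [211.0, 261.0]), (133, [186.0, 124.0], [-22.0, 9.0]), (160, [4.0, 150.0], [-284.0, -601.0]), (125, [272.0, 156.0], [333.0, 156.0]), (4447, [321.0, 209.0], [625.0, 127.0]), (261, [254.0, 235.0], [597.0, -85.0]), (299, [216.0, 251.0], [585.0, -200.0]), (692, [183.0, 278.0
[... 1432 characters left out ...]
.0, 246.0], [634.0, -76.0]), (403, [308.0, 288.0], [623.0, -191.0]), (111, [307.0, 305.0], [609.0, -231.0]), (784, [320.0, 337.0], [614.0, -309.0])] 
  1 [(1505, [237.0, 165.0], [550.0, 224.0]), (405, [226.0, 205.0], [494.0, 93.0]), (108, [278.0, 187.0], [638.0, 119.0]), (844, [280.0, 206.0], [625.0, 54.0]), (121, [250.0, 213.0], [548.0, 51.0]), (832, [333.0, 240.0], [720.0, -80.0]), (61, [291.0, 228.0], [634.0, -19.0]), (167, [254.0, 236.0], [541.0, -19.0]), (275, [273.0, 252.0], [574.0, -77.0]), (452, [308.0, 288.0], [623.0, -191.0]), (107, [307.0, 305.0], [608.0, -231.0]), (842, [320.0, 336.0], [614.0, -309.0])]
[ 246  149   79   52 3263] [290. 175.]
[ 244  240   82   28 2137] [284. 253.]
```

Call:
carry_out(
  increments=[0, -21, -7, 0, 0, 0, 0, -21, -7, 0, 0, 0, 0, -21, -7, 0, 0, 0, 0, -20, -6, 0, 0, 0, 0, 0, 0, 0, 0, 0, 0, 0, 0, 0, 0, 0],
)

```text
clock: 19.25
position: [0.6182, -0.2255, 0.0475]
ee_rot: [1.469, 1.455, -1.034]
force: [0.5, 1.0, 0.3]
width: 0.848
gripper_force: 0.0
```

Call:
carry_out(
  increments=[0, 0, 0, 0, 0, 0, 0, 0, 0, 0, 0, 0, 0, 0, 0, 0, 0, 0, 0, 0, 0, 0, 0, 0, 0, 0, 0, 0, 0, 0, 0, 0, 0, 0, 0, 0],
  grip=0.6,
)

```text
clock: 20.0
position: [0.6181, -0.226, 0.0478]
ee_rot: [1.469, 1.454, -1.034]
force: [-0.4, -0.4, 0.6]
width: 0.577
gripper_force: 12.0
```

Call:
carry_out(
  increments=[0, 0, 50, 0, 0, 0, 0, 0, 50, 0, 0, 0, 0, 0, 50, 0, 0, 0, 0, 0, 40, 0, 0, 0, 0, 0, 0, 0.1745, 0, 0, 0, 0, 0, 0.1745, 0, 0, 0, 0, 0, 0.1745, 0, 0, 0, 0, 0, 0.1745, 0, 0, 0, 0, 0, 0.1745, 0, 0, 0, 0, 0, 0.1745, 0, 0, 0, 0, 0, 0.1745, 0, 0, -4, 40, 0, 0, 0, 0.177, -4, 40, 0, 0, 0, 0.177, -4, 40, 0, 0, 0, 0.177, -4, 40, 0, 0, 0, 0.177, -4, 40, 0, 0, 0, 0.177, -4, 40, 0, 0, 0, 0.177, -4, 40, 0, 0, 0, 0.177, -3, 39, 0, 0, 0, 0.177, 0, 39, 0, 0, 0, 0.177],
)

```text
clock: 22.5
position: [0.5864, 0.1327, 0.2377]
ee_rot: [-0.041, 3.138, -0.02]
force: [0.5, -0.2, 0.4]
width: 0.572
gripper_force: 12.0
```

Call:
carry_out(
  increments=[0, 0, -33, 0, 0.1745, 0, 0, 0, -33, 0, 0.1745, 0, 0, 0, -33, 0, 0, 0, 0, 0, 0, 0, 0, 0, 0, 0, 0, 0, 0, 0],
)

```text
clock: 23.12
position: [0.5873, 0.1323, 0.1405]
ee_rot: [0.032, -2.798, 0.011]
force: [0.5, -0.1, 0.4]
width: 0.576
gripper_force: 12.0
```

```bash
python3 st.py
```

```text
{'clock': 23.125, 'joints': [-0.054, 0.717, -0.366, 1.387, 0.127, 1.403, 1.178], 'position': [0.587, 0.132, 0.14], 'ee_rot': [0.032, -2.798, 0.011], 'force': [0.531, -0.112, 0.422], 'width': 0.576}
[[-0.941, -0.024, -0.337], [-0.021, 1.0, -0.012], [0.337, -0.004, -0.941]]
```

Call:
carry_out(
  increments=[0, 0, -30, 0, 0, 0, 0, 0, -30, 0, 0, 0, 0, 0, -25, 0, 0, 0, 0, 0, -12, 0, 0, 0, 0, 0, -6, 0, 0, 0, 0, 0, -3, 0, 0, 0, 0, 0, 0, 0, 0, 0],
)

```text
clock: 24.0
position: [0.5877, 0.1346, 0.0353]
ee_rot: [0.034, -2.799, 0.007]
force: [-1.1, 4.2, 5.2]
width: 0.574
gripper_force: 12.0
```

Call:
carry_out(
  increments=[0, 0, 0, 0, 0, 0, 0, 0, 0, 0, 0, 0, 0, 0, 0, 0, 0, 0, 0, 0, 0, 0, 0, 0, 11, 0, 30, 0, 0, 0, 18, 0, 50, 0, 0, 0, 0, 0, 50, 0, -0.175, 0, 0, 0, 50, 0, -0.174, 0, 0, 0, 20, 0, 0, 0, 0, 0, 0, 0, 0, 0],
  grip=0.32,
)

```text
clock: 25.25
position: [0.6166, 0.1322, 0.2352]
ee_rot: [-0.032, 3.134, -0.018]
force: [0.9, 0.2, -0.7]
width: 0.683
gripper_force: 0.0
```

```bash
python3 st.py; python3 - <<'E'
from h import *
grab("wrist","w5")
E
python3 det.py | grep -A2 -E "side (green|silver)|scene green"
```

```text
{'clock': 25.25, 'joints': [-0.053, 0.466, -0.373, 1.526, 0.193, 1.181, 1.128], 'position': [0.617, 0.132, 0.235], 'ee_rot': [-0.032, 3.134, -0.018], 'force': [0.883, 0.153, -0.655], 'width': 0.683}
[[-1.0, -0.02, 0.008], [-0.021, 1.0, -0.011], [-0.007, -0.011, -1.0]]
scene green 
  0 [(132, [237.0, 209.0], [446.0, -54.0]), (167, [219.0, 233.0], [502.0, -149.0])] 
  1 [(134, [237.0, 209.0], [446.0, -54.0]), (170, [218.0, 233.0], [502.0, -149.0])]
--
side green 
  0 [(343, [217.0, 265.0], [440.0, -54.0]), (370, [248.0, 294.0], [496.0, -148.0])] 
  1 [(339, [217.0, 265.0], [440.0, -54.0]), (378, [249.0, 293.0], [496.0, -148.0])]
--
side silver 
  0 [(1420, [227.0, 191.0], [508.0, 139.0]), (72, [310.0, 161.0], [745.0, 187.0]), (61, [248.0, 164.0], [579.0, 220.0]), (742, [289.0, 194.0], [658.0, 88.0]), (2021, [265.0, 203.0], [592.0, 75.0]), (457, [344.0, 245.0], [740.0, -100.0]), (383, [298.0, 246.0], [634.0, -76.0]), (403, [308.0, 288.0], [623.0, -191.0]), (111, [307.0, 305.0], [609.0, -231.0]), (784, [320.0, 337.0], [614.0, -309.0])] 
  1 [(2900, [259.0, 173.0], [600.0, 180.0]), (513, [228.0, 212.0], [495.0, 72.0]), (207, [249.0, 217.0], [542.0, 40.0]), (453, [344.0, 244.0], [741.0, -100.0]), (801, [320.0, 336.0], [614.0, -308.0])]
```

Call:
carry_out(
  increments=[0, -41, 0, 0, 0, -0.177, 0, -41, 0, 0, 0, -0.177, 0, -41, 0, 0, 0, -0.177, 0, -41, 0, 0, 0, -0.177, 0, -41, 0, 0, 0, -0.177, 0, -41, 0, 0, 0, -0.177, 0, -41, 0, 0, 0, -0.177, 0, -41, 0, 0, 0, -0.177, 0, -41, 0, 0, 0, -0.177, 0, 0, 0, -0.1745, 0, 0, 0, 0, 0, -0.1745, 0, 0, 0, 0, 0, -0.1745, 0, 0, 0, 0, 0, -0.1745, 0, 0, 0, 0, 0, -0.1745, 0, 0, 0, 0, 0, -0.1745, 0, 0, 0, 0, -20, -0.1745, 0, 0, 0, 0, -50, 0, 0, 0, 0, 0, -50, 0, 0, 0, 0, 0, -40, 0, 0, 0, 0, 0, 0, 0, 0, 0],
  grip=0.15,
)

```text
clock: 27.9
position: [0.6144, -0.237, 0.069]
ee_rot: [1.465, 1.458, -1.041]
force: [0.3, 0.6, 1.0]
width: 0.847
gripper_force: 0.0
```

```bash
python3 st.py; python3 - <<'E'
from h import *
w5=cv2.imread("pics/w5.png"); grab("wrist","w6"); w6=cv2.imread("pics/w6.png")
cv2.imwrite("pics/p6.png",np.hstack([cv2.resize(w5,(400,300),interpolation=2),cv2.resize(w6,(400,300),interpolation=2)]))
E
python3 det.py | grep -A2 -E "side (silver)"|tail -1
```

```text
{'clock': 27.9, 'joints': [-0.532, 1.02, 0.41, 1.796, 0.967, 1.078, -1.039], 'position': [0.614, -0.237, 0.069], 'ee_rot': [1.465, 1.458, -1.041], 'force': [0.297, 0.622, 0.981], 'width': 0.847}
[[-0.005, 1.0, -0.014], [0.337, -0.011, -0.941], [-0.941, -0.01, -0.337]]
  1 [(1210, [234.0, 164.0], [545.0, 231.0]), (524, [228.0, 212.0], [495.0, 71.0]), (207, [249.0, 216.0], [542.0, 43.0]), (138, [289.0, 218.0], [637.0, 11.0]), (858, [339.0, 256.0], [717.0, -127.0]), (807, [287.0, 239.0], [616.0, -49.0]), (71, [301.0, 263.0], [628.0, -122.0]), (167, [264.0, 271.0], [540.0, -120.0]), (300, [284.0, 288.0], [571.0, -176.0]), (847, [320.0, 336.0], [615.0, -308.0])]
```

View pics/p6.png

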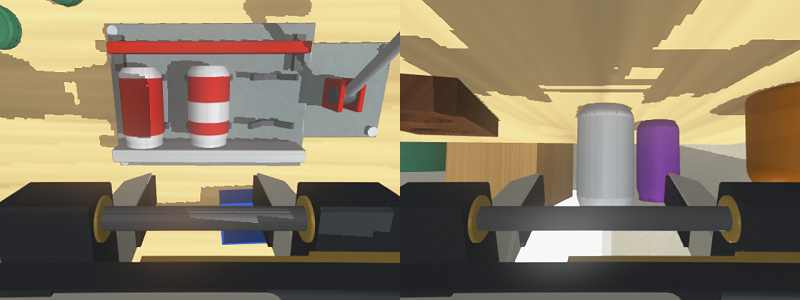

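Call:
carry_out(
  increments=[1, -22, -6, 0, 0, 0, 1, -22, -6, 0, 0, 0, 0, -21, -7, 0, 0, 0, 0, -20, -7, 0, 0, 0, 0, 0, 0, 0, 0, 0, 0, 0, 0, 0, 0, 0],
)

```text
clock: 28.8
position: [0.6182, -0.3216, 0.0464]
ee_rot: [1.469, 1.455, -1.034]
force: [0.1, 0.7, -0.2]
width: 0.847
gripper_force: 0.0
```

Call:
carry_out(
  increments=[0, 0, 0, 0, 0, 0, 0, 0, 0, 0, 0, 0, 0, 0, 0, 0, 0, 0, 0, 0, 0, 0, 0, 0, 0, 0, 0, 0, 0, 0, 0, 0, 0, 0, 0, 0],
  grip=0.6,
)

```text
clock: 29.55
position: [0.6181, -0.322, 0.0468]
ee_rot: [1.469, 1.454, -1.034]
force: [0.7, 1.3, 1.1]
width: 0.574
gripper_force: 12.0
```

Call:
carry_out(
  increments=[0, 0, 50, 0, 0, 0, 0, 0, 50, 0, 0, 0, 0, 0, 50, 0, 0, 0, 0, 0, 40, 0, 0, 0, 0, 34, 0, 0.1745, 0, 0, 0, 34, 0, 0.1745, 0, 0, 0, 34, 0, 0.1745, 0, 0, 0, 34, 0, 0.1745, 0, 0, 0, 34, 0, 0.1745, 0, 0, 0, 34, 0, 0.1745, 0, 0, 0, 34, 0, 0.1745, 0, 0, -4, 34, 0, 0, 0, 0.177, -4, 34, 0, 0, 0, 0.177, -4, 34, 0, 0, 0, 0.177, -4, 34, 0, 0, 0, 0.177, -4, 34, 0, 0, 0, 0.177, -4, 34, 0, 0, 0, 0.177, -4, 34, 0, 0, 0, 0.177, -3, 34, 0, 0, 0, 0.177, -2, 30, 0, 0, 0, 0.177],
)

```text
clock: 32.05
position: [0.5844, 0.2188, 0.2365]
ee_rot: [-0.041, 3.138, -0.02]
force: [0.5, 0.7, 0.2]
width: 0.571
gripper_force: 12.0
```

Call:
carry_out(
  increments=[0, 0, -33, 0, 0.1745, 0, 0, 0, -33, 0, 0.1745, 0, 0, 0, -33, 0, 0, 0, 0, 0, 0, 0, 0, 0, 0, 0, 0, 0, 0, 0],
)

```text
clock: 32.67
position: [0.5852, 0.2184, 0.1395]
ee_rot: [0.032, -2.798, 0.011]
force: [0.7, 0.5, 1.0]
width: 0.573
gripper_force: 12.0
```

Call:
carry_out(
  increments=[0, 0, -30, 0, 0, 0, 0, 0, -30, 0, 0, 0, 0, 0, -24, 0, 0, 0, 0, 0, -12, 0, 0, 0, 0, 0, -6, 0, 0, 0, 0, 0, -3, 0, 0, 0, 0, 0, 0, 0, 0, 0],
)

```text
clock: 33.55
position: [0.5861, 0.2198, 0.0363]
ee_rot: [0.033, -2.799, 0.008]
force: [-2.4, 1.1, 9.4]
width: 0.571
gripper_force: 12.0
```

Call:
carry_out(
  increments=[0, 0, 0, 0, 0, 0, 0, 0, 0, 0, 0, 0, 0, 0, 0, 0, 0, 0, 0, 0, 0, 0, 0, 0, 11, 0, 30, 0, 0, 0, 18, 0, 50, 0, 0, 0, 0, 0, 50, 0, -0.175, 0, 0, 0, 50, 0, -0.174, 0, 0, 0, 20, 0, 0, 0, 0, 0, 0, 0, 0, 0],
  grip=0.32,
)

```text
clock: 34.8
position: [0.6145, 0.2185, 0.2352]
ee_rot: [-0.033, 3.134, -0.017]
force: [0.3, 0.4, 0.1]
width: 0.679
gripper_force: 0.0
```

```bash
python3 st.py; python3 - <<'E'
from h import *
w5=cv2.imread("pics/w5.png"); grab("wrist","w7"); w6=cv2.imread("pics/w7.png"); grab("side","d7"); d=cv2.imread("pics/d7.png")[60:320,180:430]
cv2.imwrite("pics/p7.png",np.hstack([cv2.resize(w6,(480,360),interpolation=2),cv2.resize(d,(320,360),interpolation=2)]))
E
python3 det.py | grep -A2 -E "green"
```

```text
{'clock': 34.8, 'joints': [-0.223, 0.496, -0.32, 1.47, 0.175, 1.201, 1.021], 'position': [0.614, 0.218, 0.235], 'ee_rot': [-0.033, 3.134, -0.017], 'force': [0.349, 0.434, 0.134], 'width': 0.679}
[[-1.0, -0.021, 0.007], [-0.021, 1.0, -0.011], [-0.007, -0.011, -1.0]]
scene green 
  0 [(132, [237.0, 209.0], [446.0, -54.0]), (167, [219.0, 233.0], [502.0, -149.0])] 
  1 [(133, [237.0, 209.0], [446.0, -54.0]), (159, [219.0, 233.0], [502.0, -148.0])]
--
side green 
  0 [(343, [217.0, 265.0], [440.0, -54.0]), (370, [248.0, 294.0], [496.0, -148.0])] 
  1 [(340, [217.0, 265.0], [440.0, -53.0]), (320, [248.0, 293.0], [495.0, -147.0])]
```

View pics/p7.png

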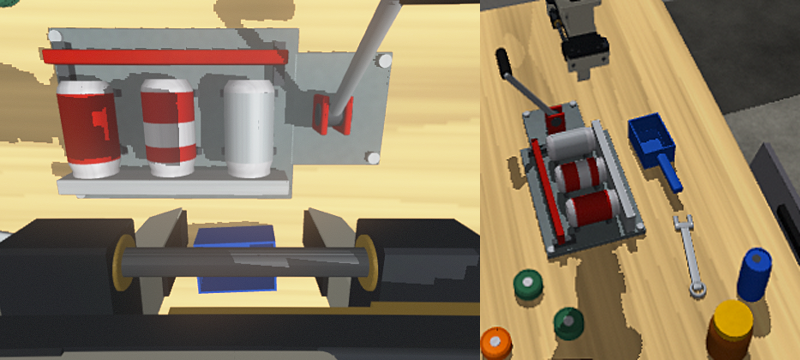

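Call:
carry_out(
  increments=[-14, 14, 45, 0, 0, -0.177, -15, 15, 0, 0, 0, -0.177, -15, 15, 0, 0, 0, -0.177, -15, 15, 0, 0, 0, -0.177, -15, 15, 0, 0, 0, -0.177, -15, 15, 0, 0, 0, -0.177, -15, 15, 0, 0, 0, -0.177, -15, 15, 0, 0, 0, -0.177, -15, 15, 0, 0, 0, -0.177, 0, 0, 0, 0, 0, 0, 0, 0, 0, 0, 0, 0],
  grip=0.55,
)

```text
clock: 36.38
position: [0.4808, 0.351, 0.2769]
ee_rot: [-2.216, -2.219, 0.019]
force: [0.6, 0.2, 0.9]
width: 0.449
gripper_force: 0.0
```

Call:
carry_out(
  increments=[0, 0, -45, 0, 0, 0, 0, 0, -35, 0, 0, 0, 0, 0, -25, 0, 0, 0, 0, 0, -12, 0, 0, 0, 0, 0, 0, 0, 0, 0],
)

```text
clock: 37.0
position: [0.4804, 0.3511, 0.1602]
ee_rot: [-2.219, -2.215, 0.019]
force: [0.0, -0.4, 0.6]
width: 0.451
gripper_force: 0.0
```

Call:
carry_out(
  increments=[10, 0, 3, 0, 0, 0, 10, 0, 4, 0, 0, 0, 10, 0, 4, 0, 0, 0, 10, 0, 3, 0, 0, 0, 10, 0, 2, 0, 0, 0, 10, 0, 2, 0, 0, 0, 10, 0, 2, 0, 0, 0, 10, 0, 0, 0, 0, 0, 10, 0, 0, 0, 0, 0, 10, 0, 0, 0, 0, 0, 10, 0, 0, 0, 0, 0, 10, 0, 0, 0, 0, 0, 10, 0, 0, 0, 0, 0, 8, 0, 0, 0, 0, 0, 0, 0, 0, 0, 0, 0],
)

```text
clock: 38.88
position: [0.6193, 0.3512, 0.1805]
ee_rot: [-2.221, -2.215, 0.017]
force: [0.5, -0.4, -0.6]
width: 0.452
gripper_force: 0.0
```

Call:
carry_out(
  increments=[4, 0, 0, 0, 0, 0, 0, 0, 0, 0, 0, 0],
)

```text
clock: 39.12
position: [0.6222, 0.3517, 0.1807]
ee_rot: [-2.22, -2.215, 0.017]
force: [-1.5, -0.4, -1.3]
width: 0.452
gripper_force: 0.7
```

Call:
carry_out(
  increments=[4, 0, 0, 0, 0, 0, 0, 0, 0, 0, 0, 0],
)

```text
clock: 39.38
position: [0.6262, 0.352, 0.1807]
ee_rot: [-2.219, -2.215, 0.017]
force: [-2.2, 0.6, -1.6]
width: 0.448
gripper_force: 1.0
```

Call:
carry_out(
  increments=[4, 0, 0, 0, 0, 0, 0, 0, 0, 0, 0, 0],
)

```text
clock: 39.62
position: [0.6275, 0.3522, 0.1805]
ee_rot: [-2.216, -2.215, 0.023]
force: [-11.6, -2.8, 3.2]
width: 0.447
gripper_force: 5.9
```

Call:
carry_out(
  increments=[4, 0, 0, 0, 0, 0, 0, 0, 0, 0, 0, 0],
)

```text
clock: 39.88
position: [0.6283, 0.3522, 0.1803]
ee_rot: [-2.212, -2.214, 0.031]
force: [-23.0, -4.4, 9.7]
width: 0.463
gripper_force: 12.1
```

Call:
carry_out(
  increments=[-18, 0, 0, 0, 0, 0, 0, 0, 50, 0, 0, 0, 0, 0, 50, 0, 0, 0, -18, -46, 0, 0, 0, 0, -18, -46, 0, 0, 0, 0, -18, -46, 0, 0, 0, 0, -18, -46, 0, 0, 0, 0, -18, -46, 0, 0, 0, 0, -18, -46, 0, 0, 0, 0, -18, -46, 0, 0, 0, 0, -18, -46, 0, 0, 0, 0, -18, -46, 0, 0, 0, 0, -12, -51, 0, 0, 0, 0, 0, 0, -50, 0, 0, 0, 0, 0, -50, 0, 0, 0, 0, 0, -50, 0, 0, 0, 0, 0, 0, 0, 0, 0, 0, 0, 0, 0, 0, 0],
  grip=0.05,
)

```text
clock: 42.12
position: [0.4434, -0.1135, 0.1325]
ee_rot: [-2.221, -2.216, 0.015]
force: [-0.0, 0.8, 0.7]
width: 0.951
gripper_force: 0.0
```

```bash
python3 st.py; cat > pk.py <<'E'
from h import *
import sys
im,c=grab("wrist",sys.argv[1]); h=cv2.cvtColor(im,cv2.COLOR_RGB2HSV).astype(int)
m=((h[:,:,0]>60)&(h[:,:,0]<95)&(h[:,:,1]>70)&(h[:,:,2]>25)).astype(np.uint8)
k,l,st,ce=cv2.connectedComponentsWithStats(m)
for i in range(1,k):
    if st[i,4]<400: continue
    cs,_=cv2.findContours((l==i).astype(np.uint8),cv2.RETR_EXTERNAL,cv2.CHAIN_APPROX_NONE)
    hull=cv2.convexHull(max(cs,key=len)); fill=np.zeros(m.shape,np.uint8); cv2.fillConvexPoly(fill,hull,1)
    w=(fill>0)&(h[:,:,1]<60)&(h[:,:,2]>90); v,u=np.nonzero(w)
    print(st[i].tolist(),"white",w.sum(),u.mean().round(1),v.mean().round(1),"->",np.round(at(c,u.mean(),v.mean(),.022)*1e3,1))
E
python3 pk.py w8; python3 det.py | grep -A2 -E "green"
```

```text
{'clock': 42.125, 'joints': [0.018, 0.283, 0.137, 2.085, -0.047, 0.785, 0.181], 'position': [0.443, -0.113, 0.133], 'ee_rot': [-2.221, -2.216, 0.015], 'force': [-0.05, 0.81, 0.691], 'width': 0.951}
[[0.002, 1.0, -0.01], [1.0, -0.002, -0.004], [-0.004, -0.01, -1.0]]
[255, 90, 59, 58, 1568] white 586 285.0 114.4 -> [443.5 -50.5  22. ]
[330, 206, 62, 65, 2069] white 459 358.4 240.0 -> [ 500.1 -145.2   22. ]
scene green 
  0 [(132, [237.0, 209.0], [446.0, -54.0]), (167, [219.0, 233.0], [502.0, -149.0])] 
  1 [(132, [237.0, 209.0], [446.0, -54.0]), (169, [218.0, 233.0], [502.0, -149.0])]
--
side green 
  0 [(343, [217.0, 265.0], [440.0, -54.0]), (370, [248.0, 294.0], [496.0, -148.0])] 
  1 [(346, [217.0, 266.0], [440.0, -54.0]), (387, [249.0, 294.0], [496.0, -149.0])]
```

Call:
carry_out(
  increments=[0, 32, 0, 0, 0, 0, 0, 31, 0, 0, 0, 0, 0, 0, -45, 0, 0, 0, 0, 0, -45, 0, 0, 0, 0, 0, -20, 0, 0, 0, 0, 0, -10, 0, 0, 0, 0, 0, 0, 0, 0, 0, 0, 0, 0, 0, 0, 0],
)

```text
clock: 43.28
position: [0.4429, -0.0501, 0.0118]
ee_rot: [-2.22, -2.216, 0.015]
force: [0.5, -0.3, -0.5]
width: 0.95
gripper_force: 0.0
```

Call:
carry_out(
  increments=[0, 0, 0, 0, 0, 0, 0, 0, 0, 0, 0, 0, 0, 0, 0, 0, 0, 0, 0, 0, 0, 0, 0, 0, 0, 0, 0, 0, 0, 0, 0, 0, 0, 0, 0, 0],
  grip=0.6,
  newtons=10,
)

```text
clock: 44.02
position: [0.4421, -0.05, 0.0108]
ee_rot: [-2.219, -2.215, 0.017]
force: [-1.1, 0.4, 4.2]
width: 0.609
gripper_force: 10.0
```

Call:
carry_out(
  increments=[0, 0, 45, 0, 0, 0, 0, 0, 50, 0, 0, 0, 0, 0, 50, 0, 0, 0, 0, 0, 45, 0, 0, 0, 3, -43, 0, 0, 0, 0, 3, -43, 0, 0, 0, 0, 3, -43, 0, 0, 0, 0, 2, -43, 0, 0, 0, 0, 2, -42, 0, 0, 0, 0, 0, -42, 0, 0, 0, 0, 0, -42, 0, 0, 0, 0, 0, -42, 0, 0, 0, 0, 0, 0, 0, 0, 0, 0, 0, 0, 0, 0, 0, 0],
)

```text
clock: 45.78
position: [0.4549, -0.3893, 0.2002]
ee_rot: [-2.218, -2.214, 0.017]
force: [-0.1, 1.2, 0.4]
width: 0.606
gripper_force: 10.0
```

```bash
python3 st.py; python3 - <<'E'
from h import *
im,c=grab("wrist","w9")
us=[proj(c,p) for p in [(.45,-.337,.022),(.469,-.255,.022)]]; print(us)
x=im[:,:,::-1]; x=np.clip((x/255.)**0.55*255,0,255).astype(np.uint8)
u0,v0=max(0,int(np.mean([u[0] for u in us]))-110),0
print(u0); cv2.imwrite("pics/p9.png",cv2.resize(x[0:220,u0:u0+220],(600,600),interpolation=2))
E
```

```text
{'clock': 45.775, 'joints': [0.404, 0.424, 0.296, 1.685, -0.127, 1.061, 0.736], 'position': [0.455, -0.389, 0.2], 'ee_rot': [-2.218, -2.214, 0.017], 'force': [-0.127, 1.171, 0.382], 'width': 0.606}
[[0.002, 1.0, -0.013], [1.0, -0.002, -0.002], [-0.002, -0.013, -1.0]]
[array([280.89025976, 123.06421178]), array([303.53839865,  20.82596688])]
182
```

View pics/p9.png

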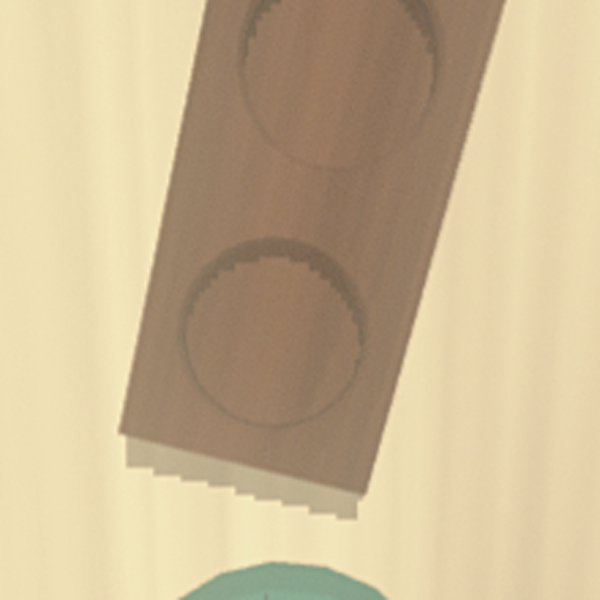

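```bash
python3 - <<'E'
from h import *
c=load("w9"); g=lambda u,v:at(c,182+u/2.7273,v/2.7273,.022)[:2]*1e3
pts=[g(180+0,332),g(365,332),g(272,237),g(272,428)]
h0=g(272.5,332); print("h0",h0,[np.round(p,1).tolist() for p in pts],"mid",(pts[0][0]+pts[1][0])/2,(pts[2][1]+pts[3][1])/2)
a=np.array([g(u,v) for u,v in [(180,332),(365,334),(272,237),(272,428),(207,264),(338,264),(207,398),(337,398)]])
print("h1",g(338,68),"h1 left/right/bot",g(237,60),g(438,60),g(338,168))
cl,cr=g(120,433),g(367,495); m=(cl+cr)/2; e=(cr-cl); print("edge",np.linalg.norm(e),m); n=np.array([-e[1],e[0]])/np.linalg.norm(e)
L,Rr=g(207,0),g(505,0); 
d1=(g(207,0)-cl);d1/=np.linalg.norm(d1); d2=(g(505,0)-cr);d2/=np.linalg.norm(d2); d=(d1+d2)/2; print(n,d1,d2,"h0 from edge",m+43*d,"h1",m+127*d)
E
```

```text
h0 [ 450.91332383 -335.84679104] [[420.9, -335.8], [480.9, -335.9], [450.9, -306.5], [450.6, -367.1]] mid 450.8849013610305 -336.819721465352
h1 [ 471.00947474 -258.06356045] h1 left/right/bot [ 440.54165902 -255.78421182] [ 501.03362917 -256.02317224] [ 471.4291754  -286.19727975]
edge 85.59329562759974 [ 441.28434364 -379.41262955]
[0.24641012 0.96916565] [0.24086223 0.97055932] [0.2416723  0.97035792] h0 from edge [ 451.65883591 -337.68290887] h1 [ 471.92528593 -256.16438475]
```

Call:
carry_out(
  increments=[-4, 26, 0, 0, -0.013, 0, 0, 27, 0, 0, 0, 0, 0, 0, -50, 0, 0, 0, 0, 0, -50, 0, 0, 0, 0, 0, -45, 0, 0, 0, 0, 0, -15, 0, 0, 0, 0, 0, 0, 0, 0, 0, 0, 0, 0, 0, 0, 0],
)

```text
clock: 46.82
position: [0.4521, -0.3375, 0.0424]
ee_rot: [2.219, 2.216, -0.001]
force: [0.1, 0.1, 0.9]
width: 0.605
gripper_force: 10.0
```

```bash
python3 st.py
```

```text
{'clock': 46.825, 'joints': [0.383, 0.559, 0.227, 1.929, -0.19, 0.669, 0.724], 'position': [0.452, -0.338, 0.042], 'ee_rot': [2.219, 2.216, -0.001], 'force': [0.077, 0.122, 0.883], 'width': 0.605}
[[0.002, 1.0, 0.003], [1.0, -0.002, -0.005], [-0.005, 0.003, -1.0]]
```

Call:
carry_out(
  increments=[-1, 1, -6, 0, 0, 0, 0, 0, -6, 0, 0, 0, 0, 0, -2, 0, 0, 0, 0, 0, 0, 0, 0, 0],
)

```text
clock: 47.32
position: [0.4499, -0.3359, 0.0265]
ee_rot: [2.222, 2.218, -0.003]
force: [0.4, -0.2, -0.9]
width: 0.605
gripper_force: 10.0
```

Call:
carry_out(
  increments=[0, 0, -2, 0, 0, 0, 0, 0, 0, 0, 0, 0],
)

```text
clock: 47.58
position: [0.45, -0.336, 0.0247]
ee_rot: [2.221, 2.217, -0.003]
force: [-0.5, -0.2, -0.9]
width: 0.607
gripper_force: 10.0
```

Call:
carry_out(
  increments=[0, 0, 0, 0, 0, 0, 0, 0, 0, 0, 0, 0, 0, 0, 0, 0, 0, 0, 0, 0, 0, 0, 0, 0, 0, 0, 30, 0, 0, 0, 0, 0, 45, 0, 0, 0, 6, 25, 30, 0, 0, 0, 7, 45, 0, 0, 0, 0, 7, 45, 0, 0, 0, 0, 7, 0, 0, 0, 0, 0, 7, 0, 0, 0, 0, 0, 7, 0, 0, 0, 0, 0, 9, 0, 0, 0, 0, 0, 0, 0, 0, 0, 0, 0, 0, 0, 0, 0, 0, 0],
  grip=0.05,
)

```text
clock: 49.45
position: [0.4997, -0.2213, 0.1296]
ee_rot: [2.222, 2.217, -0.003]
force: [0.3, 0.2, 0.0]
width: 0.952
gripper_force: 0.0
```

```bash
python3 st.py; python3 pk.py w10; python3 det.py | grep -A2 -E "green"
```

```text
{'clock': 49.45, 'joints': [0.129, 0.414, 0.253, 1.9, -0.131, 0.842, 0.447], 'position': [0.5, -0.221, 0.13], 'ee_rot': [2.222, 2.217, -0.003], 'force': [0.319, 0.169, 0.04], 'width': 0.952}
[[0.002, 1.0, 0.0], [1.0, -0.002, -0.003], [-0.003, 0.0, -1.0]]
[255, 69, 61, 62, 1913] white 617 283.0 95.5 -> [ 499.6 -145.6   22. ]
[190, 323, 70, 44, 2383] white 347 223.6 345.1 -> [ 449.2 -345.7   22. ]
scene green 
  0 [(132, [237.0, 209.0], [446.0, -54.0]), (167, [219.0, 233.0], [502.0, -149.0])] 
  1 [(171, [219.0, 233.0], [502.0, -149.0]), (221, [149.0, 249.0], [441.0, -336.0])]
--
side green 
  0 [(343, [217.0, 265.0], [440.0, -54.0]), (370, [248.0, 294.0], [496.0, -148.0])] 
  1 [(273, [250.0, 297.0], [496.0, -157.0]), (520, [247.0, 374.0], [449.0, -334.0])]
```

Call:
carry_out(
  increments=[0, 38, 0, 0, 0, 0, 0, 38, 0, 0, 0, 0, 0, 0, -45, 0, 0, 0, 0, 0, -45, 0, 0, 0, 0, 0, -20, 0, 0, 0, 0, 0, -8, 0, 0, 0, 0, 0, 0, 0, 0, 0, 0, 0, 0, 0, 0, 0],
)

```text
clock: 50.6
position: [0.5007, -0.1453, 0.0127]
ee_rot: [2.22, 2.216, -0.001]
force: [-0.2, -0.1, 0.5]
width: 0.947
gripper_force: 0.0
```

Call:
carry_out(
  increments=[0, 0, 0, 0, 0, 0, 0, 0, 0, 0, 0, 0, 0, 0, 0, 0, 0, 0, 0, 0, 0, 0, 0, 0, 0, 0, 0, 0, 0, 0, 0, 0, 0, 0, 0, 0],
  grip=0.6,
)

```text
clock: 51.35
position: [0.5001, -0.145, 0.0118]
ee_rot: [2.221, 2.217, -0.002]
force: [-1.1, -0.1, 2.6]
width: 0.602
gripper_force: 10.0
```

Call:
carry_out(
  increments=[0, 0, 30, 0, 0, 0, 0, 0, 30, 0, 0, 0, -10, -37, 0, 0, 0, 0, -10, -37, 0, 0, 0, 0, -9.5, -36, 0, 0, 0, 0, 0, 0, -20, 0, 0, 0, 0, 0, -14, 0, 0, 0, 0, 0, 0, 0, 0, 0, 0, 0, 0, 0, 0, 0],
)

```text
clock: 52.48
position: [0.4708, -0.2545, 0.0379]
ee_rot: [2.22, 2.218, -0.002]
force: [0.6, 0.3, -1.0]
width: 0.605
gripper_force: 10.0
```

Call:
carry_out(
  increments=[0, 0, -5, 0, 0, 0, 0, 0, -5, 0, 0, 0, 0, 0, -2, 0, 0, 0, 0, 0, 0, 0, 0, 0],
)

```text
clock: 52.98
position: [0.4703, -0.255, 0.0255]
ee_rot: [2.222, 2.217, -0.003]
force: [0.3, -0.3, -0.0]
width: 0.602
gripper_force: 10.0
```

Call:
carry_out(
  increments=[0, 0, 0, 0, 0, 0, 0, 0, 0, 0, 0, 0],
)

```text
clock: 53.22
position: [0.4706, -0.2551, 0.0259]
ee_rot: [2.221, 2.217, -0.002]
force: [-0.1, -0.0, 0.0]
width: 0.604
gripper_force: 10.0
```

Call:
carry_out(
  increments=[0, 0, 0, 0, 0, 0, 0, 0, 0, 0, 0, 0, 0, 0, 0, 0, 0, 0, 0, 0, 0, 0, 0, 0, 0, 0, 25, 0, 0, 0, 0, 0, 25, 0, 0, 0, 0, 0, 0, 0, 0, 0],
  grip=0.05,
)

```text
clock: 54.1
position: [0.4717, -0.2556, 0.0773]
ee_rot: [2.219, 2.215, -0.001]
force: [-1.0, 0.2, 0.6]
width: 0.95
gripper_force: 0.0
```

Call:
carry_out(
  increments=[0, 0, 0, 0, 0, 0, 0, 0, 0, 0, 0, 0, 0, 0, 0, 0, 0, 0, 0, 0, 0, 0, 0, 0, 0, 0, 0, 0, 0, 0, 0, 0, 0, 0, 0, 0, 0, 0, -20, 0, 0, 0, 0, 0, -17, 0, 0, 0, 0, 0, -4, 0, 0, 0, 0, 0, 0, 0, 0, 0],
  grip=1,
)

```text
clock: 55.35
position: [0.4712, -0.2552, 0.0354]
ee_rot: [2.221, 2.217, -0.001]
force: [-0.4, 0.5, 8.7]
width: 0.013
gripper_force: 4.2
```

Call:
carry_out(
  increments=[0, 0, -2, 0, 0, 0, 0, 0, 0, 0, 0, 0],
)

```text
clock: 55.6
position: [0.4715, -0.2552, 0.0351]
ee_rot: [2.22, 2.216, 0.0]
force: [-7.5, 4.5, 34.5]
width: 0.002
gripper_force: 17.2
```

Call:
carry_out(
  increments=[0, 0, 30, 0, 0, 0, -10, -41, 0, 0, 0, 0, -10, -40, 0, 0, 0, 0, 0, 0, 0, 0, 0, 0, 0, 0, -20, 0, 0, 0, 0, 0, -7, 0, 0, 0, 0, 0, 0, 0, 0, 0],
)

```text
clock: 56.48
position: [0.4505, -0.3352, 0.0357]
ee_rot: [2.221, 2.219, -0.002]
force: [0.1, 0.6, 0.9]
width: 0.003
gripper_force: 0.0
```

Seated too (35.7 mm with almost no force). Retreat and make the final check.

Call:
carry_out(
  increments=[0, 0, 50, 0, 0, 0, 0, 0, 50, 0, 0, 0, 0, 0, 50, 0, 0, 0, -5, -30, 50, 0, 0, 0, -10, -30, 0, 0, 0, 0, -10, -30, 0, 0, 0, 0, 0, 0, 0, 0, 0, 0],
)

```text
clock: 57.35
position: [0.424, -0.428, 0.2358]
ee_rot: [2.225, 2.213, -0.005]
force: [0.5, 1.3, -0.2]
width: 0.003
gripper_force: 0.0
```

```bash
python3 - <<'E'
from h import *
grab("scene","s10"); grab("side","d10")
a=cv2.imread("pics/s10.png")[115:325,130:396]; d=cv2.imread("pics/d10.png")[75:400,180:420]
cv2.imwrite("pics/p10.png",np.hstack([cv2.copyMakeBorder(cv2.resize(a,(400,316),interpolation=2),0,226,0,0,0),cv2.resize(d,(400,542),interpolation=2)]))
E
python3 st.py
```

```text
{'clock': 57.45, 'joints': [0.479, 0.392, 0.304, 1.641, -0.126, 1.126, 0.814], 'position': [0.426, -0.425, 0.236], 'ee_rot': [2.222, 2.218, -0.002], 'force': [-0.452, 0.218, 0.165], 'width': 0.007}
[[0.002, 1.0, 0.001], [1.0, -0.002, -0.002], [-0.002, 0.001, -1.0]]
```

View pics/p10.png

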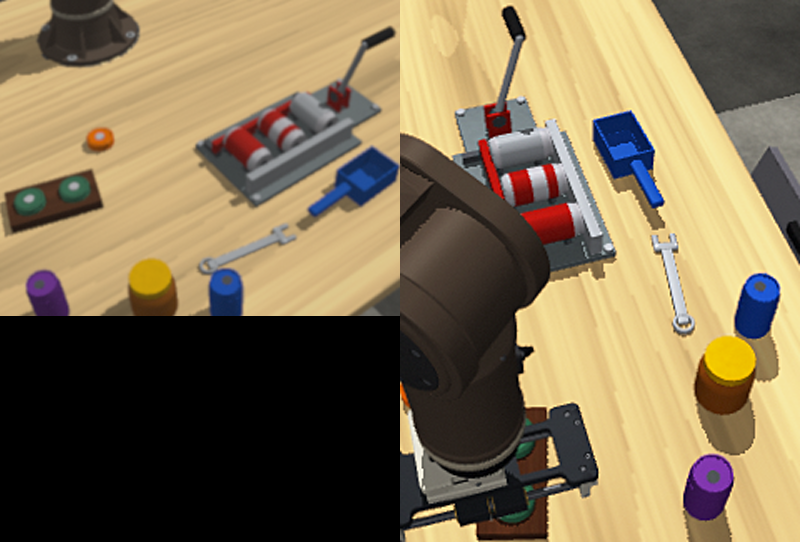

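The picture shows all three cans lying in the cradles, the lever over with the ram closed, and both green pucks in the mould. Everything else is where it was.

```bash
python3 -c "
from cell import arm; print(arm.sign_off())"
```

```text
the job is handed in; nothing more can be done
None
```

The job is done and handed in: lever pulled back, all three cans laid in the cradles, lever pushed fully over, and both green pucks seated in the mould. The scoop, jar and spanner were left where they were.

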